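Set the slicer's thickness dial and lock it

TASK

Turn the slicer's thickness dial until its pointer is on the small steel clip on the scale. Then swing the lever of the lock ring underneath it clockwise past where it bites, until it is tight at a firm push of about 16 N at the lever's post, but do not force it beyond 19 N; the pointer must stay on the clip. Leave the things round about where they stand.

Things in the scene. Friction and masses are not known exactly. Their poses are not given: they have to be found in the camera images.
- slicer: Vegetable slicer (mandoline), white and aluminium, fixed to the worktop. Origin under the axis of its dial; x away from the robot, y along its flat bed (280 mm long, under 50 mm high, running off to the left), z up. Dial and lock ring stand on its housing, 104 x 104 mm, top at 46 mm. A wall cabinet (underside 0.45 m up) hangs behind it and, farther forward, to its left: swing in with the arm drawn in.
- dial_grip (a point): Thickness dial: black disc, 76 mm across, on an upright axis, with an upright black grip bar across it: 44 mm long, 12 wide, from 75 mm (disc's top) to 101 mm above the worktop. This point: middle of the bar, on the axis; x along the bar towards the pointer, z up. It takes about 0.08 N m to turn, either way, up to 1.6 rad from the middle of the scale, and stays where it is left.
- pointer (a point): Tip of the thin white pointer line on the dial's top face, at the rim, 38 mm from the axis, 76 mm above the worktop, in line with the grip bar. It starts 0.4 to 1.6 rad from the clip, anticlockwise of it seen from above.
- clip_mark (a point): The wanted setting: where the pointer's tip lies when it is on the small steel clip (6 mm wide, top 78 mm above the worktop) that sits astride the white scale arc round the far side of the dial (44 to 50 mm from the axis, top at 76 mm). This point is just inside the clip, 38 mm from the axis. The clip is fixed.
- lever_post (a point): Dark upright post, 10 mm thick, at the end of the lock ring's flat steel lever, 72 mm from the axis, on the near side, clear of the housing's edge or above it. It stands free from 64 to 92 mm above the worktop (a 17 mm wide foot and the lever below that, from 56 mm); this point is on its centre line at 78 mm.
- lock_center (a point): Centre of the knurled steel lock ring (66 mm across, 54 to 66 mm above the worktop), under the dial on the same axis. It tightens clockwise seen from above: easily (1 N at the post) for 0.6 to 1.1 rad, then it bites, where can only be felt: about 10 N at the post, rising 0.87 N per mm of further travel. Tight from 14 N, overdone beyond 19 N; aim at 16 N. It stays where it is left.
- clamp (a point): A point on the small clamp shoe hidden inside the lock, 20 mm from the axis. It stands still while the ring runs easily, and once the ring has bitten it is dragged round clockwise with it, 20 mm for each rad: by about 1.1 mm at 14 N, 2.9 mm at 19 N.
- tea_glass: Bystander, leave alone: clear waisted tea glass, 63 x 63 x 87 mm, origin at the centre of its underside.
- salt_shaker: Bystander, leave alone: clear and grey salt shaker, 44 x 44 x 90 mm, origin at the centre of its underside.
- mug: Bystander, leave alone: white mug with a handle, 82 x 112 x 94 mm, origin at the centre of its underside.
- steel_cup: Bystander, leave alone: steel cup, 76 x 76 x 98 mm, origin at the centre of its underside.
- lemon: Bystander, leave alone: lemon, 71 x 53 x 51 mm, origin at the centre of its underside.

How it is judged:
By the outcome, as a careful person would: the job done as asked, in the order asked, and still so for the second after the job is handed in, with the robot touching nothing.
It also fails if it takes over 64 s, if anything falls off the work surface, if the arm or the gripper's body presses on something with over 40 N, if the wrist force passes 120 N, or if a joint passes its speed limit or range.

ROBOT

A 7-joint arm with a two-finger parallel gripper is mounted at the origin on a cart in front of the work surface, level with it; the furniture and walls round the work are solid. World frame = base frame: x ahead of the robot, y to its left, z up, the work surface at z = 0. Lengths are in m, angles in rad, forces in N, time in s.
With the tool pointing down it reaches from about 0.4 to 0.875 m from the base axis. Payload 19.3 kg.
Tool frame: the origin (TCP) lies at the very end of the fingers, on their centre line; the grasp point (between the pads) lies 19 mm behind it; z points along the fingers, y is the direction in which the jaws open and shut (so a half turn about z gives the same grasp; the last joint's range is limited). The gripper opens to 85 mm and grips with 20 to 120 N. Pads are 22 mm wide; open, the fingers measure 114 mm over their backs; the gripper's body (76 mm by 85 mm) begins 54 mm behind the grasp point. The pads swing forward as they close: fully open they stand 13 mm farther back than shut.
Start: joints at [1.179, 0.521, -0.036, 1.599, 0.021, 1.021, -0.113], TCP at [0.198, -0.593, 0.231] pointing down, gripper open.
Joint ranges: [-2.91, 2.91], [-0.3, 2.13], [-1.5, 1.42], [0.17, 2.43], [-1.26, 4.41], [0.16, 1.93], [-2.52, 2.52]. Speed limits (rad/s): [1.89, 1.89, 2.39, 2.39, 3.01, 3.01, 3.01].

INTERFACE

Orientations are given as [roll, pitch, yaw] about the fixed x, y, z axes, in that order (R = Rz(yaw) Ry(pitch) Rx(roll)).
In Python, from workcell import bot gives the robot as it stands.
- The arm moves only by the tool carry_out, never from a script. Its argument "targets" is a list of rows, each a list of 7 numbers: the shift along the tool's x, y, z in mm, then the turn, a rotation vector about the tool's x, y, z in units of 6 degrees (1.0 is 6 degrees), then the closure in counts, from 0 (fully open) to 255 (shut). A call has 1 to 5 rows; each row shifts and turns the commanded pose from where the row before left it, along the tool's axes as they then stand; what a row does not reach is not made up. A row lasts 1/12 s, in which the tool goes at most 41.7 mm and 7.16 degrees, less where a joint would pass 70% of its speed; a pose out of reach is approached as far as the arm can. A call is refused whole if a number of a shift passes 41.7 or a number of a turn 1, either way. A call with a gripper value outside its range is refused whole. The fingers move at their own pace and stop on an object; "force" is the grip in N (left out, the last holds). Time passes only in rows, so rows that do not move let the fingers close. It gives the time, the measured TCP pose, the force and the opening at its end, in the units of the state.
- bot.observe(): the state, without advancing time (a new reading comes with each control period).
- bot.grab_frame(name): name is "scene" or "side" or "wrist"; returns a dict with "color" (400x640x3 uint8, red, green, blue), "z_map" (400x640 float32, m along the optical axis (not along the pixel's ray), 0 where there is no reading), "K" (3x3 intrinsics, pixels), "k1" (the pictures are not rectified: a ray, as slopes to the right and down, at radius r is drawn at 1 + k1 r^2 times it, then the intrinsics apply), "cam_to_world" (4x4, takes a point from camera to world coordinates); the wrist camera has in their place "T_tool_cam" (4x4, takes a point from camera to tool coordinates, whose origin is the TCP and whose axes are the flange's). Camera axes: x right, y down, z forward; pixel columns grow to the right and rows downward; lengths in m; the calibration is good to about 2 mm. A picture is of the moment at which its call begins: read the wrist's pose just before it.
- bot.job_done(): hands the job in, once; it reports no verdict.
The state is a dict: "clock": time; "qpos": joint angles; "qd": joint speeds; "joint_efforts": joint torques, N m; "position": TCP position; "tool_rot": TCP orientation; "force": force on the tool from outside, world axes, zero at the start; "moment": the same for the moment, N m; "grip_width": finger opening in m.
Only numpy, scipy, OpenCV 4.12 (cv2) and the standard library are available. Lean on these libraries where they do the work, as an engineer would, in place of code of your own. Each camera call takes 0.05 s, during which the arm holds its last target. There are 200 camera calls.

## Working session

There is one attempt and no reset: what is moved stays moved. The work goes in short steps, Python scripts to look and compute and a tool call to move; the robot and the scene stay as the last step left them, time stands still between calls to the robot, and variables do not carry over. Pictures are saved under pics/ and viewed, about 8 in all and at most 12, crops included, and the job is handed in when it is done.

Besides the shell and the picture viewer there is one more tool, called after "Call:" as name([rows], argument=value, ...), one row to a line, values as JSON. carry_out: Moves the arm, as the interface text tells. Its arguments: {"type":"object","properties":{"targets":{"type":"array","items":{"type":"array","items":{"type":"number"}}},"force":{"type":"number"}},"required":["targets"]}

```bash
ls; mkdir -p pics; cat > h.py <<'E'
import numpy as np, cv2, pickle
from workcell import bot
from scipy.spatial.transform import Rotation as R
def grab(n,tag=None):
    s=bot.observe(); f=bot.grab_frame(n); f['state']=s
    if n=='wrist':
        T=np.eye(4); T[:3,:3]=R.from_euler('xyz',s['tool_rot']).as_matrix(); T[:3,3]=s['position']
        f['cam_to_world']=T@f['T_tool_cam']
    if tag:
        cv2.imwrite(f'pics/{tag}.png',f['color'][...,::-1]); pickle.dump(f,open(f'{tag}.pkl','wb'))
    return f
def load(tag): return pickle.load(open(f'{tag}.pkl','rb'))
def slopes(f,uv):
    uv=np.atleast_2d(np.float64(uv)); K=f['K']
    d=np.array([f['k1'],0,0,0],float)
    return cv2.undistortPoints(uv[:,None],K,d)[:,0]
def ray(f,uv):
    s=slopes(f,uv); T=f['cam_to_world']
    d=np.c_[s,np.ones(len(s))]@T[:3,:3].T
    return T[:3,3],d
def onz(f,uv,z):
    o,d=ray(f,uv); return o+d*((z-o[2])/d[:,2])[:,None]
def pt(f,uv):
    uv=np.atleast_2d(uv); s=slopes(f,uv)
    z=np.array([f['z_map'][int(v),int(u)] for u,v in uv])
    p=np.c_[s,np.ones(len(s))]*z[:,None]; T=f['cam_to_world']
    return p@T[:3,:3].T+T[:3,3]
def proj(f,P):
    T=np.linalg.inv(f['cam_to_world']); q=np.atleast_2d(P)@T[:3,:3].T+T[:3,3]
    return cv2.projectPoints(q,np.zeros(3),np.zeros(3),f['K'],np.array([f['k1'],0,0,0],float))[0][:,0]
def cross(f,uv,g,uw):
    o1,d1=ray(f,uv);o2,d2=ray(g,uw);d1=d1[0];d2=d2[0]
    t=np.linalg.lstsq(np.c_[d1,-d2],o2-o1,rcond=None)[0]
    a=o1+t[0]*d1;b=o2+t[1]*d2; return (a+b)/2,np.linalg.norm(a-b)
E
python3 - <<'E'
from h import *
for n in ['scene','side','wrist']:
    f=grab(n,n+'0'); print(n,f['K'][0],f['k1'],f['cam_to_world'].round(3).tolist())
print(f['T_tool_cam'].round(4).tolist(), bot.observe())
a=cv2.imread('pics/scene0.png');b=cv2.imread('pics/side0.png')
E
```

```text
pics
scene [403.6471163    0.         310.47110136] -0.022145831403529038 [[-0.818, -0.387, 0.425, 0.187], [-0.575, 0.545, -0.61, 0.504], [0.004, -0.744, -0.668, 0.661], [0.0, 0.0, 0.0, 1.0]]
side [390.56605229   0.         322.23228228] 0.020120123728388103 [[0.961, -0.199, 0.194, 0.404], [-0.277, -0.646, 0.711, -0.59], [-0.017, -0.737, -0.676, 0.652], [0.0, 0.0, 0.0, 1.0]]
wrist [321.89860896   0.         317.47177731] -0.006610838136643194 [[0.316, -0.902, -0.294, 0.273], [-0.949, -0.301, -0.097, -0.568], [-0.001, 0.31, -0.951, 0.373], [0.0, 0.0, 0.0, 1.0]]
[[-0.0, -0.9509, -0.3095, 0.0797], [1.0, -0.0001, 0.0003, 0.0007], [-0.0003, -0.3095, 0.9509, -0.1417], [0.0, 0.0, 0.0, 1.0]] {'clock': 0.15, 'qpos': array([ 1.17878681,  0.52188536, -0.03631548,  1.5998779 ,  0.02121895,
        1.02109654, -0.11281426]), 'qd': array([-0.00019711, -0.00164547, -0.00106707, -0.00255972, -0.0006362 ,
       -0.00114297, -0.00114956]), 'joint_efforts': array([-6.63028241e-04, -9.27404094e+01,  1.97985381e+00, -3.70064771e+01,
        1.79744273e-02,  6.41809747e-03, -5.22581649e-05]), 'position': array([ 0.19755615, -0.59268564,  0.23085263]), 'tool_rot': array([-3.14071466e+00,  8.13723271e-05,  3.21782532e-01]), 'force': array([ 0.07306053, -1.05343829, -0.08699956]), 'moment': array([0.00956347, 0.04352014, 0.00292693]), 'grip_width': 0.08565272032714076}
```

View pics/scene0.png

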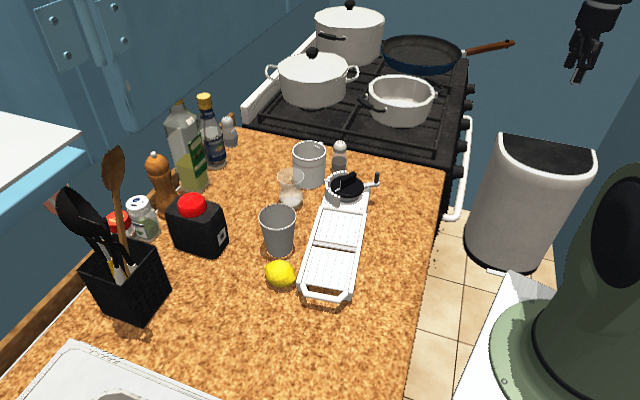

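View pics/side0.png

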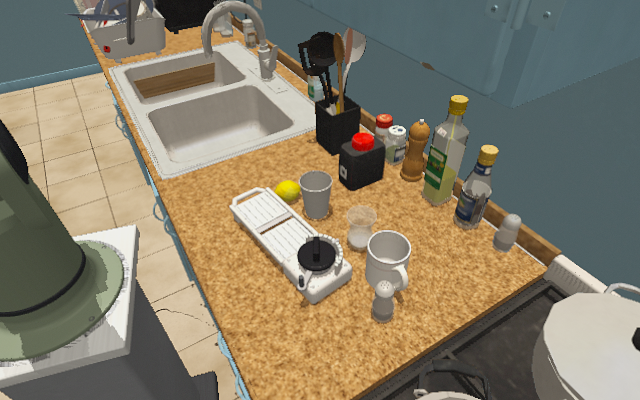

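The scene view shows the dial at about (347,186) and the post at (377,178). In the side view the dial is at (317,255) and the post at (300,283), with the glass, mug and shaker just behind it. I'll measure both and make enlarged crops.

```bash
python3 - <<'E'
from h import *
s=load('scene0');d=load('side0')
print('dial grip x',cross(s,(345,180),d,(317,245)),'post',cross(s,(377,177),d,(301,277)))
print(pt(s,[(347,192),(355,186),(377,179)]),pt(d,[(317,262),(300,281),(308,262)]))
a=s['color'][150:230,290:400,::-1];b=d['color'][225:305,265:375,::-1]
c=np.vstack([cv2.resize(x,(0,0),fx=3.7,fy=3.7,interpolation=cv2.INTER_CUBIC)[:300] for x in(a,b)])
cv2.imwrite('pics/crop0.png',c)
E
```

```text
dial grip x (array([ 0.52192764, -0.10934637,  0.08884637]), np.float64(0.0014655378404476891)) post (array([ 0.47405832, -0.16849877,  0.08174469]), np.float64(0.004844918827795675))
[[ 0.50231916 -0.08816716  0.07790247]
 [ 0.4988036  -0.11688033  0.07698744]
 [ 0.47032852 -0.16724106  0.07705252]] [[ 0.51432314 -0.13761119  0.07474642]
 [ 0.47232844 -0.17755269  0.08452361]
 [ 0.49840175 -0.1314948   0.07322441]]
```

View pics/crop0.png

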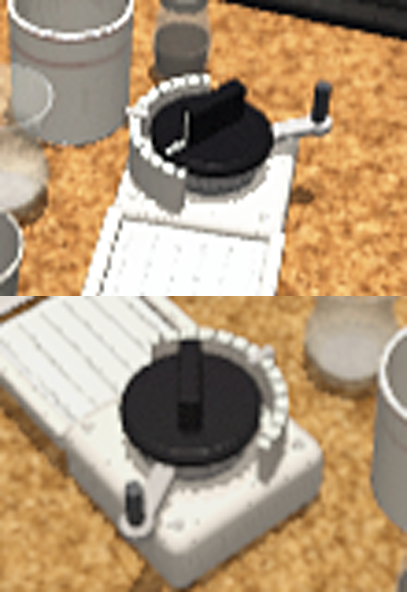

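The pointer is a white line on the dial, to the left of the bar end in the scene crop, and the clip isn't resolved yet. Next I'll check where the cabinet is and compute the approach for a wrist close-up.

```bash
python3 - <<'E'
from h import *
for n in['scene0','side0']:
    f=load(n); v,u=np.mgrid[0:400:4,0:640:4]; uv=np.c_[u.ravel(),v.ravel()]
    P=pt(f,uv); z=f['z_map'][uv[:,1],uv[:,0]]; P=P[z>0]
    Q=P[(P[:,2]>.4)&(P[:,0]>.15)]
    for y in np.arange(-.6,1,.1):
        q=Q[abs(Q[:,1]-y)<.05]
        if len(q): i=q[:,0].argmin();print(n,round(y,1),len(q),q[i].round(2),'zmin',q[:,2].min().round(2))
E
```

```text
scene0 -0.6 25 [ 0.16 -0.57  0.43] zmin 0.4
scene0 -0.5 7 [ 0.18 -0.55  0.43] zmin 0.42
scene0 -0.0 18 [0.56 0.05 0.5 ] zmin 0.47
scene0 0.1 80 [0.53 0.15 0.51] zmin 0.47
scene0 0.2 221 [0.5  0.25 0.51] zmin 0.47
scene0 0.3 612 [0.47 0.35 0.54] zmin 0.46
scene0 0.4 1320 [0.47 0.45 0.49] zmin 0.46
scene0 0.5 76 [0.46 0.46 0.49] zmin 0.46
side0 -0.3 997 [ 0.64 -0.25  0.48] zmin 0.46
side0 -0.2 292 [ 0.61 -0.15  0.52] zmin 0.4
side0 -0.1 111 [ 0.58 -0.06  0.48] zmin 0.47
side0 -0.0 38 [0.56 0.05 0.47] zmin 0.47
side0 0.1 1 [0.55 0.06 0.47] zmin 0.47
```

Call:
carry_out([
  [-5,-40,-8,0,0,0.8,0],
  [-5,-40,-5,0,0,0.8,0],
  [0,-40,0,0,0,0.8,0],
  [0,-40,0,0,0,0.8,0],
  [0,-40,0,0,0,0.8,0],
])

```text
clock: 0.57
position: [0.1564, -0.3975, 0.244]
tool_rot: [-3.141, 0.0, -0.103]
force: [0.5, 0.0, 0.9]
grip_width: 0.0855
```

Call:
carry_out([
  [32,-21,4,0,0,0,0],
  [32,-21,4,0,0,0,0],
  [32,-21,4,0,0,0,0],
  [32,-21,4,0,0,0,0],
  [32,-21,4,0,0,0,0],
])

```text
clock: 0.98
position: [0.3284, -0.3092, 0.2243]
tool_rot: [3.141, -0.0, -0.097]
force: [1.0, -0.7, -0.1]
grip_width: 0.0854
```

Call:
carry_out([
  [16,-38,5,0,0,0,0],
  [16,-38,5,0,0,0,0],
  [16,-38,5,0,0,0,0],
  [16,-38,5,0,0,0,0],
  [16,-38,5,0,0,0,0],
])

```text
clock: 1.4
position: [0.4255, -0.1272, 0.1991]
tool_rot: [3.142, -0.0, -0.097]
force: [0.9, -0.4, 0.5]
grip_width: 0.0851
```

Call:
carry_out([
  [0,0,0,0,0,0,0],
  [0,0,0,0,0,0,0],
])

```text
clock: 1.57
position: [0.4256, -0.1271, 0.199]
tool_rot: [-3.141, 0.001, -0.093]
force: [0.3, -0.8, 0.2]
grip_width: 0.0851
```

```bash
python3 - <<'E'
from h import *
f=grab('wrist','w1');print(f['state']['position'],f['state']['tool_rot'],f['state']['qpos'].round(2))
print(proj(f,[[.52,-.115,.076],[.472,-.17,.09]]))
E
```

```text
[ 0.42559735 -0.12709008  0.19895486] [-3.14103756e+00  6.32406342e-04 -9.27836280e-02] [ 0.34  0.29 -0.22  2.08  0.09  0.78 -1.6 ]
[[289.73901346  78.88241794]
 [366.6807587  137.18231476]]
```

View pics/w1.png

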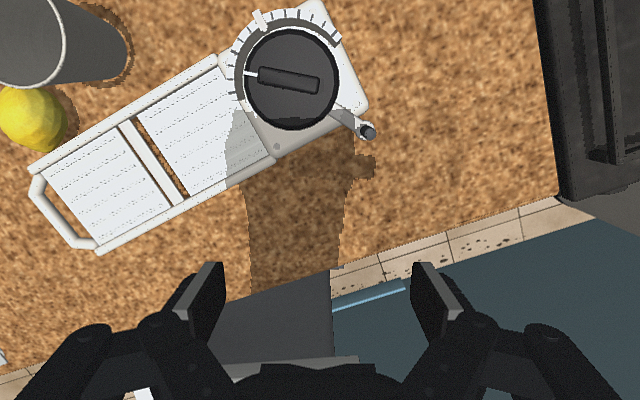

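The wrist view shows the disc centre near (291,79), the pointer tip near (245,73), the clip near (258,20) and the post top at (367,131). I'll refine these and check heights against the scene and side views.

```bash
python3 - <<'E'
from h import *
f=load('w1');g=f['color'].astype(int)
m=((g.max(2)<75)).astype(np.uint8); m[:, :225]=0;m[:,345:]=0;m[135:]=0
m=cv2.morphologyEx(m,cv2.MORPH_OPEN,np.ones((3,3)))
cs=max(cv2.findContours(m,0,1)[0],key=cv2.contourArea); h=cv2.convexHull(cs)[:,0].astype(float)
P=onz(f,h,.075)[:,:2]
A=np.c_[2*P,np.ones(len(P))];s=np.linalg.lstsq(A,(P**2).sum(1),rcond=None)[0];c=s[:2];print('c',c,'r',np.sqrt(s[2]+c@c),cv2.contourArea(cs))
Y=pt(f,[(300,60),(290,80),(258,20),(262,24),(367,131)]);print(Y.round(4))
for n,uv,z in [('ptr',(245,73),.076),('clip',(258,20),.078),('clipin',(263,27),.078),('post',(367,131),.092),('bar-',(260,74),.101),('bar+',(318,85),.101)]:
    p=onz(f,uv,z)[0,:2];d=p-c;print(n,p.round(4),np.linalg.norm(d).round(4),np.degrees(np.arctan2(d[1],d[0])).round(1))
# height check: disc rim centre from side view
d=load('side0');print('tri post',cross(f,(367,131),d,(301,275)),'bar',cross(f,(289,79),d,(317,245)))
cv2.imwrite('pics/w1c.png',cv2.resize(f['color'][0:150,220:390,::-1],(0,0),fx=4,fy=4,interpolation=cv2.INTER_CUBIC))
E
```

```text
c [ 0.51805192 -0.11579494] r 0.03679346491933586 3080.5
[[ 0.5328 -0.1242  0.0737]
 [ 0.5179 -0.117   0.1004]
 [ 0.5622 -0.0968  0.0766]
 [ 0.5592 -0.0993  0.0771]
 [ 0.4768 -0.1703  0.0913]]
ptr [ 0.5274 -0.0814] 0.0357 74.8
clip [ 0.5619 -0.097 ] 0.0477 23.3
clipin [ 0.557  -0.0999] 0.0421 22.2
post [ 0.4769 -0.1702] 0.0682 -127.1
bar- [ 0.5237 -0.0967] 0.0199 73.5
bar+ [ 0.5128 -0.1362] 0.021 -104.5
tri post (array([ 0.4765272 , -0.17026766,  0.09092495]), np.float64(0.0004717760131279898)) bar (array([ 0.51978483, -0.11631483,  0.09760239]), np.float64(0.0020692873007060733))
```

View pics/w1c.png

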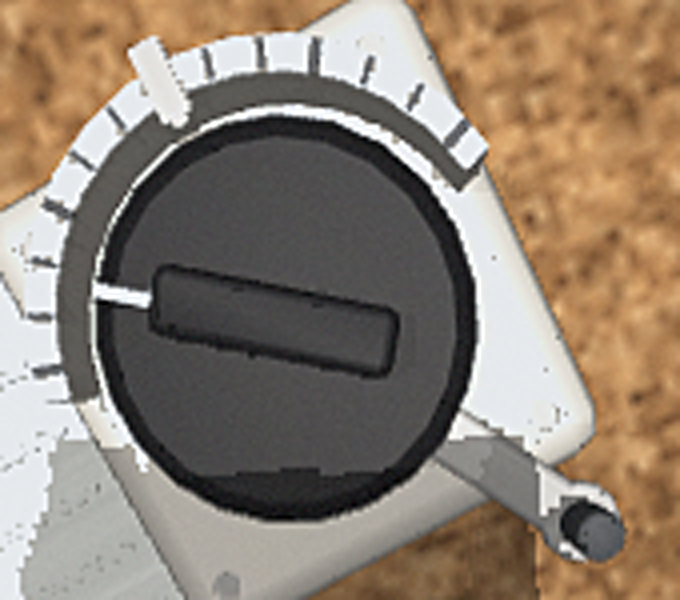

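Call:
carry_out([
  [0,0,4,0,0,-1,0],
  [0,0,4,0,0,-1,0],
  [0,0,4,0,0,-1,0],
  [0,0,4,0,0,-1,0],
  [0,0,4,0,0,-1,0],
])

```text
clock: 2.03
position: [0.4244, -0.1307, 0.1792]
tool_rot: [3.141, 0.0, 0.429]
force: [0.4, 0.2, -0.3]
grip_width: 0.0854
```

Call:
carry_out([
  [0,0,4,0,0,-1,0],
  [0,0,4,0,0,-1,0],
  [0,0,4,0,0,-1,0],
  [0,0,4,0,0,-1,0],
  [0,0,4,0,0,-1,0],
])

```text
clock: 2.45
position: [0.4244, -0.1307, 0.1592]
tool_rot: [3.141, 0.001, 0.953]
force: [0.2, 0.7, 0.2]
grip_width: 0.0852
```

Call:
carry_out([
  [0,0,4,0,0,-1,0],
  [0,0,4,0,0,-1,0],
  [0,0,4,0,0,-1,0],
  [0,0,4,0,0,-0.5,0],
  [0,0,0,0,0,0,0],
])

```text
clock: 2.87
position: [0.4241, -0.1306, 0.1428]
tool_rot: [-3.141, 0.0, 1.317]
force: [1.1, -0.1, -0.3]
grip_width: 0.0854
```

```bash
cat > d.py <<'E'
from h import *
import sys
def delta(tx,ty,tz,yaw):
    s=bot.observe();M=R.from_euler('xyz',s['tool_rot']).as_matrix()
    d=M.T@(np.array([tx,ty,tz])-s['position'])*1000
    print('pos',s['position'].round(4),'rot',np.degrees(s['tool_rot']).round(2),'F',s['force'].round(1),'M',s['moment'].round(2),'t',s['clock'],'w',s['grip_width'].round(4))
    rt=R.from_euler('xyz',[180,0,yaw],degrees=True).as_matrix()
    print('shift mm',d.round(1),'turn units',(np.degrees(R.from_matrix(M.T@rt).as_rotvec())/6).round(2))
if __name__=='__main__': delta(*map(float,sys.argv[1:]))
E
python3 d.py .519 -.116 .13 75
```

```text
Traceback (most recent call last):
  File "d.py", line 9, in <module>
    if __name__=='__main__': delta(*map(float,sys.argv[1:]))
                             ~~~~~^^^^^^^^^^^^^^^^^^^^^^^^^^
  File "d.py", line 6, in delta
    print('pos',s['position'].round(4),'rot',np.degrees(s['tool_rot']).round(2),'F',s['force'].round(1),'M',s['moment'].round(2),'t',s['clock'],'w',s['grip_width'].round(4))
                                                                                                                                                    ^^^^^^^^^^^^^^^^^^^^^
AttributeError: 'float' object has no attribute 'round'
```

Call:
carry_out([
  [12.6,29.4,0,0,0,0,0],
  [12.6,29.4,0,0,0,0,0],
  [12.6,29.4,4,0,0,0,0],
  [0,0,0,0,0,0,0],
  [0,0,0,0,0,0,0],
])

```text
clock: 3.28
position: [0.5203, -0.1151, 0.139]
tool_rot: [-3.141, -0.0, 1.314]
force: [-1.8, -0.4, 0.5]
grip_width: 0.0855
```

```bash
sed -i "s/s\['grip_width'\].round(4)/round(s['grip_width'],4)/" d.py; python3 d.py .519 -.116 .08 75.3
python3 - <<'E'
from h import *
f=grab('wrist','w2');print(proj(f,[[.519,-.116,.101]]))
E
```

```text
pos [ 0.5203 -0.1151  0.139 ] rot [-1.7997e+02 -1.0000e-02  7.5290e+01] F [-1.8 -0.4  0.5] M [-0.02  0.04 -0.01] t 3.2833 w 0.0855
shift mm [-1.2 -1.  59. ] turn units [-0. -0. -0.]
[[314.59284747 235.05542524]]
```

View pics/w2.png

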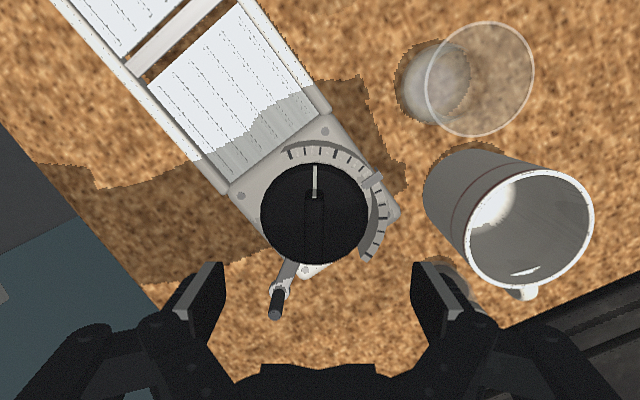

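The bar runs straight up the picture at (305–325, 190–258), the pointer is at (315,168), and the mug is clear on the right. I'll check the axis again from this second view.

```bash
python3 - <<'E'
from h import *
f=load('w2');g=f['color'].astype(int)
m=(g.max(2)<75).astype(np.uint8); m[:, :255]=0;m[:,375:]=0;m[270:]=0;m[:150]=0
m=cv2.morphologyEx(m,cv2.MORPH_OPEN,np.ones((9,9)))
cs=max(cv2.findContours(m,0,1)[0],key=cv2.contourArea); h=cv2.convexHull(cs)[:,0].astype(float)
P=onz(f,h,.075)[:,:2]
A=np.c_[2*P,np.ones(len(P))];s=np.linalg.lstsq(A,(P**2).sum(1),rcond=None)[0];c=s[:2];print('c',c,'r',np.sqrt(s[2]+c@c))
for n,uv,z in [('ptr',(314.5,168),.076),('clip',(377,178),.078),('clipin',(370,183),.078),('post',(275,315),.092)]:
    p=onz(f,uv,z)[0,:2];d=p-c;print(n,p.round(4),np.linalg.norm(d).round(4),np.degrees(np.arctan2(d[1],d[0])).round(1))
print(pt(f,[(425,195),(440,170),(470,250)]).round(3))
print('post tri',cross(f,(275,315),load('w1'),(369,132.5)),'pointer tri',cross(f,(314.5,168),load('w1'),(244,73)),'clip',cross(f,(375,179),load('w1'),(259.5,20.5)))
E
```

```text
c [ 0.5188607  -0.11349326] r 0.0369517400920096
ptr [ 0.528 -0.081] 0.0337 74.3
clip [ 0.5656 -0.0973] 0.0494 19.2
clipin [ 0.5605 -0.0994] 0.044 18.7
post [ 0.4756 -0.1716] 0.0724 -126.7
[[ 0.612 -0.143  0.01 ]
 [ 0.626 -0.122  0.016]
 [ 0.612 -0.155  0.093]]
post tri (array([ 0.47557898, -0.17164499,  0.09188359]), np.float64(5.582158658043964e-05)) pointer tri (array([ 0.5277294 , -0.08082128,  0.0765362 ]), np.float64(0.0006407038898380195)) clip (array([ 0.56321057, -0.09791397,  0.07568401]), np.float64(0.0024993223377589922))
```

Call:
carry_out([
  [-1,-1,0,0,0,0,110],
  [0,0,0,0,0,0,110],
  [0,0,0,0,0,0,110],
  [0,0,0,0,0,0,110],
  [0,0,0,0,0,0,110],
], force=40)

```text
clock: 3.75
position: [0.5185, -0.1156, 0.1395]
tool_rot: [3.141, 0.0, 1.316]
force: [-0.1, -0.4, 0.4]
grip_width: 0.0485
```

Call:
carry_out([
  [0,0,25,0,0,0,110],
  [0,0,25,0,0,0,110],
  [0,0,10,0,0,0,110],
  [0,0,0,0,0,0,255],
  [0,0,0,0,0,0,255],
], force=30)

```text
clock: 4.17
position: [0.5187, -0.1152, 0.0795]
tool_rot: [-3.141, -0.0, 1.317]
force: [0.1, 0.9, 0.4]
grip_width: 0.0253
```

Call:
carry_out([
  [0,0,0,0,0,0,255],
  [0,0,0,0,0,0,255],
  [0,0,0,0,0,0,255],
  [0,0,0,0,0,0,255],
])

```text
clock: 4.5
position: [0.5179, -0.1152, 0.0804]
tool_rot: [-3.141, 0.001, 1.317]
force: [-8.5, 3.3, 6.2]
grip_width: 0.0116
```

```bash
python3 d.py .5185 -.1155 .08 75.3
```

```text
pos [ 0.5179 -0.1152  0.0804] rot [-1.7994e+02  3.0000e-02  7.5440e+01] F [-8.5  3.3  6.2] M [0.72 1.82 0.1 ] t 4.5 w 0.0116
shift mm [-0.1  0.7  0.4] turn units [-0.01  0.01  0.02]
```

Call:
carry_out([
  [0,-0.8,0,0,0,0.7,255],
  [0,0,0,0,0,0.9,255],
  [0,0,0,0,0,0.9,255],
  [0,0,0,0,0,0.9,255],
  [0,0,0,0,0,0.9,255],
])

```text
clock: 4.92
position: [0.5176, -0.1151, 0.0804]
tool_rot: [3.142, 0.0, 0.862]
force: [-6.0, 1.0, 1.5]
grip_width: 0.0111
```

Call:
carry_out([
  [0,0,0,0,0,0.9,255],
  [0,0,0,0,0,0.9,255],
  [0,0,0,0,0,0.9,255],
  [0,0,0,0,0,0.9,255],
  [0,0,0,0,0,0.6,255],
])

```text
clock: 5.33
position: [0.5175, -0.115, 0.0804]
tool_rot: [-3.141, 0.0, 0.421]
force: [-6.1, 1.4, 1.9]
grip_width: 0.0112
```

Call:
carry_out([
  [0,0,0,0,0,0,255],
  [0,0,0,0,0,0,255],
])

```text
clock: 5.5
position: [0.5175, -0.115, 0.0804]
tool_rot: [-3.141, 0.0, 0.426]
force: [-6.6, 2.3, 3.8]
grip_width: 0.0115
```

```bash
python3 d.py .5179 -.1152 .08 22;python3 - <<'E'
from h import *
f=grab('wrist','w3')
cv2.imwrite('pics/w3c.png',cv2.resize(f['color'][150:350,220:420,::-1],(0,0),fx=3,fy=3,interpolation=cv2.INTER_CUBIC))
E
```

```text
pos [ 0.5175 -0.115   0.0804] rot [-1.7999e+02  2.0000e-02  2.4410e+01] F [-6.6  2.3  3.8] M [ 0.22  1.21 -0.07] t 5.5 w 0.0115
shift mm [0.3 0.4 0.4] turn units [-0.   0.   0.4]
```

View pics/w3c.png

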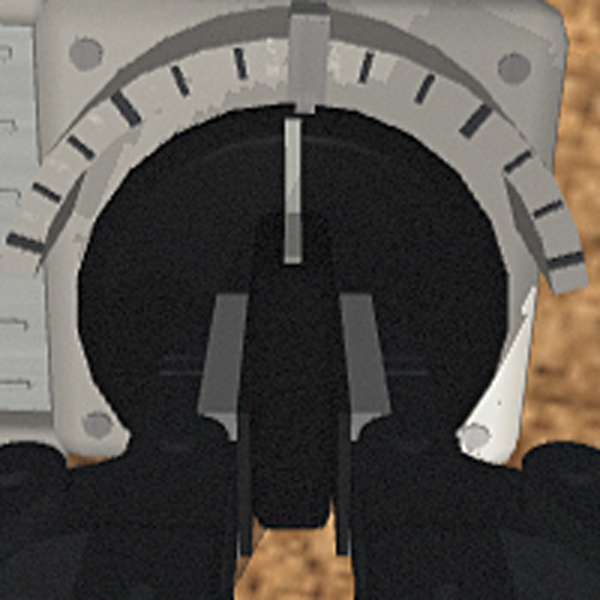

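```bash
python3 - <<'E'
from h import *
f=load('w3')
c=np.array([.5180,-.1152])
for n,uv,z in [('ptr',(292,119),.076),('ptr2',(293,262),.076),('clip near',(307,105),.078),('clip far',(310,14),.078)]:
    p=onz(f,(uv[0]/3+220-.33,uv[1]/3+150-.33),z)[0,:2];d=p-c;print(n,p.round(4),np.linalg.norm(d).round(4),np.degrees(np.arctan2(d[1],d[0])).round(2))
g=cv2.cvtColor(f['color'],cv2.COLOR_RGB2GRAY)
for v in (160,170,178,184,188,190,195,205,215): print(v,g[v,308:330].tolist())
E
```

```text
ptr [ 0.5523 -0.0998] 0.0376 24.12
ptr2 [ 0.53   -0.1101] 0.0131 22.89
clip near [ 0.5558 -0.1008] 0.0405 20.86
clip far [ 0.5689 -0.0953] 0.0546 21.37
160 [101, 99, 101, 98, 99, 102, 97, 97, 118, 144, 138, 141, 137, 134, 138, 136, 138, 136, 136, 136, 141, 131]
170 [172, 173, 167, 174, 174, 170, 165, 149, 134, 139, 138, 138, 132, 131, 132, 135, 133, 135, 138, 132, 129, 163]
178 [145, 164, 165, 175, 145, 147, 150, 147, 133, 137, 135, 139, 135, 133, 132, 133, 134, 135, 135, 129, 139, 153]
184 [143, 147, 145, 147, 111, 73, 71, 70, 66, 63, 94, 146, 133, 136, 143, 135, 143, 133, 128, 129, 142, 151]
188 [26, 18, 21, 19, 31, 23, 26, 30, 22, 20, 14, 13, 13, 15, 18, 11, 11, 25, 18, 30, 30, 26]
190 [31, 25, 32, 25, 26, 20, 27, 168, 158, 155, 156, 167, 80, 18, 27, 26, 27, 24, 31, 26, 30, 25]
195 [32, 35, 35, 41, 38, 38, 34, 191, 173, 169, 175, 185, 60, 33, 43, 39, 39, 27, 30, 32, 29, 31]
205 [31, 32, 34, 31, 27, 28, 20, 146, 172, 168, 166, 181, 49, 14, 33, 36, 31, 34, 22, 28, 26, 22]
215 [28, 34, 33, 27, 26, 29, 25, 147, 156, 147, 153, 165, 43, 24, 21, 22, 14, 30, 30, 35, 22, 21]
```

Call:
carry_out([
  [0,0,0,0,0,0.53,255],
  [0,0,0,0,0,0,255],
  [0,0,0,0,0,0,255],
])

```text
clock: 5.8
position: [0.5175, -0.1149, 0.0804]
tool_rot: [-3.141, 0.0, 0.371]
force: [-6.5, 2.3, 3.9]
grip_width: 0.0107
```

```bash
python3 d.py .5179 -.1152 .08 22;python3 - <<'E'
from h import *
f=grab('wrist','w4')
cv2.imwrite('pics/w4c.png',cv2.resize(f['color'][140:240,270:370,::-1],(0,0),fx=6,fy=6,interpolation=cv2.INTER_CUBIC))
E
```

```text
pos [ 0.5175 -0.1149  0.0804] rot [-1.7998e+02  1.0000e-02  2.1230e+01] F [-6.5  2.3  3.9] M [ 0.33  1.28 -0.04] t 5.8 w 0.0107
shift mm [0.3 0.4 0.4] turn units [-0.    0.   -0.13]
```

View pics/w4c.png

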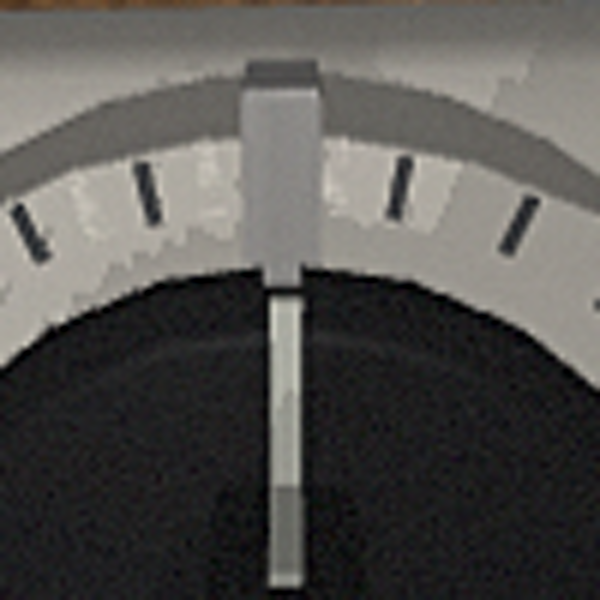

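Call:
carry_out([
  [0,0,0,0,0,-0.07,255],
  [0,0,0,0,0,0,255],
  [0,0,0,0,0,0,110],
  [0,0,0,0,0,0,110],
  [0,0,0,0,0,0,110],
])

```text
clock: 6.27
position: [0.5185, -0.1153, 0.0801]
tool_rot: [3.141, -0.001, 0.378]
force: [0.0, -0.5, -0.8]
grip_width: 0.0465
```

Call:
carry_out([
  [0,0,0,0,0,0,110],
  [0,0,-25,0,0,0,110],
  [0,0,-35,0,0,0,110],
  [0,0,0,0,0,0,255],
  [0,0,0,0,0,0,255],
])

```text
clock: 6.68
position: [0.519, -0.1155, 0.1411]
tool_rot: [3.14, -0.003, 0.378]
force: [-0.3, 0.1, -0.8]
grip_width: 0.0253
```

```bash
python3 d.py .4974 -.1888 .14 143;python3 - <<'E'
from h import *
f=grab('wrist','w5')
c=proj(f,[[.5545,-.101,.077]])[0].astype(int);print(c)
x,y=c-50;cv2.imwrite('pics/w5c.png',cv2.resize(f['color'][max(0,y):y+100,x:x+100,::-1],(0,0),fx=5,fy=5,interpolation=cv2.INTER_CUBIC))
E
```

```text
pos [ 0.519  -0.1155  0.1411] rot [ 1.799e+02 -1.700e-01  2.166e+01] F [-0.3  0.1 -0.8] M [-0.   -0.02 -0.  ] t 6.6833 w 0.0253
shift mm [-47.1  60.2   1. ] turn units [  0.04   0.   -20.22]
[315 163]
```

View pics/w5c.png

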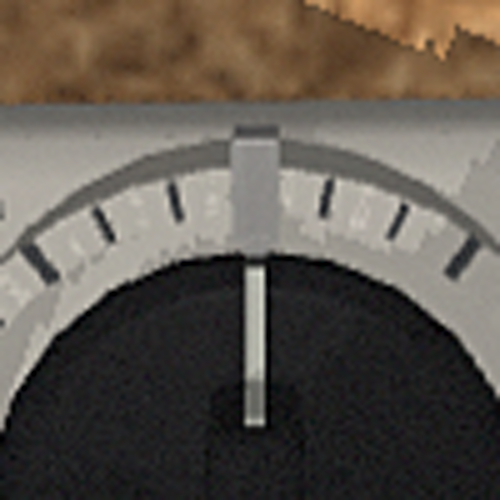

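The dial is released with the pointer on the clip (both at x≈255 in the crop). Next I'll swing the tool round for the lever.

Call:
carry_out([
  [0,0,0,0,0,-1,255],
  [0,0,0,0,0,-1,255],
  [0,0,0,0,0,-1,255],
  [0,0,0,0,0,-1,255],
  [0,0,0,0,0,-1,255],
])

```text
clock: 7.15
position: [0.5174, -0.115, 0.1383]
tool_rot: [-3.14, 0.001, 0.907]
force: [-0.8, 0.0, -0.1]
grip_width: -0.0
```

Call:
carry_out([
  [0,0,0,0,0,-1,255],
  [0,0,0,0,0,-1,255],
  [0,0,0,0,0,-1,255],
  [0,0,0,0,0,-1,255],
  [0,0,0,0,0,-1,255],
])

```text
clock: 7.57
position: [0.5174, -0.115, 0.1383]
tool_rot: [-3.14, -0.0, 1.431]
force: [0.0, -0.3, -0.3]
grip_width: -0.0004
```

Call:
carry_out([
  [0,0,0,0,0,-1,255],
  [0,0,0,0,0,-1,255],
  [0,0,0,0,0,-1,255],
  [0,0,0,0,0,-1,255],
  [0,0,0,0,0,-1,255],
])

```text
clock: 7.98
position: [0.5174, -0.115, 0.1383]
tool_rot: [-3.141, -0.001, 1.954]
force: [-0.3, -0.9, -0.2]
grip_width: -0.0003
```

Call:
carry_out([
  [0,0,0,0,0,-1,255],
  [0,0,0,0,0,-1,255],
  [0,0,0,0,0,-1,255],
  [0,0,0,0,0,-1,255],
  [0,0,0,0,0,-1,255],
])

```text
clock: 8.4
position: [0.5174, -0.115, 0.1384]
tool_rot: [-3.142, -0.002, 2.478]
force: [0.4, -0.3, 0.3]
grip_width: 0.0001
```

```bash
python3 d.py .4974 -.1888 .14 143
```

```text
pos [ 0.5174 -0.115   0.1384] rot [-1.7999e+02 -9.0000e-02  1.4198e+02] F [ 0.4 -0.3  0.3] M [-0.06 -0.07 -0.  ] t 8.4 w 0.0001
shift mm [-29.7 -70.5  -1.7] turn units [-0.   -0.02 -0.17]
```

Call:
carry_out([
  [-15,-35.5,0,0,0,-0.17,255],
  [-15,-35.5,0,0,0,0,255],
  [0,0,20,0,0,0,255],
  [0,0,0,0,0,0,255],
])

```text
clock: 8.73
position: [0.4957, -0.1917, 0.1162]
tool_rot: [-3.14, -0.004, 2.486]
force: [-0.5, 1.0, -1.6]
grip_width: 0.0001
```

```bash
python3 d.py .4974 -.1888 .07 143;python3 - <<'E'
from h import *
f=grab('wrist','w6')
E
```

```text
pos [ 0.4957 -0.1917  0.1162] rot [-179.93   -0.23  142.46] F [-0.5  1.  -1.6] M [ 0.09  0.03 -0.02] t 8.7333 w 0.0001
shift mm [ 0.2  3.4 46.2] turn units [-0.01 -0.04 -0.09]
```

View pics/w6.png

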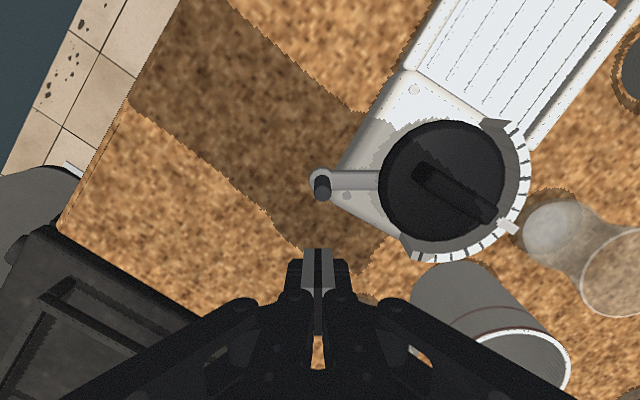

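The post at (322,188) is straight ahead of the closed fingers at (318,260). The shaker may be hidden behind the gripper, so I'll check its clearance.

```bash
python3 - <<'E'
from h import *
d=load('side0');s=load('scene0')
print(pt(d,[(383,308),(383,290)]),pt(s,[(340,160),(340,147)]),cross(d,(384,288),s,(340,145)), onz(load('w6'),(322,186),.092))
E
```

```text
[[ 0.60337465 -0.2489648   0.04739244]
 [ 0.60456696 -0.23759729  0.08527612]] [[ 0.59793798 -0.21553745  0.04634933]
 [ 0.60091286 -0.21649364  0.08454224]] (array([ 0.60967994, -0.23063187,  0.07926252]), np.float64(0.0005613128460298794)) [[ 0.47073795 -0.16977441  0.092     ]]
```

Call:
carry_out([
  [0,2,20,0,0,0,255],
  [0,0,20,0,0,0,255],
  [0,0,5,0,0,0,255],
  [0,0,0,0,0,0,255],
])

```text
clock: 9.12
position: [0.499, -0.1866, 0.0736]
tool_rot: [-3.142, -0.002, 2.493]
force: [-0.7, -0.8, -0.2]
grip_width: 0.0001
```

Call:
carry_out([
  [6,0,0,0,0,0,255],
  [5,0,0,0,0,0,255],
  [4.5,-0.8,0,0,0,0.6,255],
  [4.5,-0.8,0,0,0,0.6,255],
  [4.5,-0.8,0,0,0,0.6,255],
])

```text
clock: 9.53
position: [0.4787, -0.1742, 0.0754]
tool_rot: [3.141, 0.001, 2.299]
force: [0.4, -0.4, -0.2]
grip_width: 0.0002
```

```bash
cat > l.py <<'E'
from h import *
s=bot.observe();c=np.array([.5183,-.1153]);p=s['position'][:2]-c
M=R.from_euler('xyz',s['tool_rot']).as_matrix();yaw=np.degrees(s['tool_rot'][2])
q=M[:2,:2].T@p*1000
F=s['force'];print('t',round(s['clock'],2),'pos',s['position'].round(4),'yaw',yaw.round(1),'axis->TCP in tool',q.round(1),'lever deg from 143:',round(143-yaw,1),'F tool',(M.T@F).round(1),'Mz',s['moment'].round(2),'q7',s['qpos'][6].round(2))
E
python3 l.py
```

```text
t 9.53 pos [ 0.4787 -0.1742  0.0754] yaw 131.7 axis->TCP in tool [-17.6 -68.8] lever deg from 143: 11.3 F tool [-0.5  0.1  0.2] Mz [-0.33 -0.06  0.05] q7 0.41
```

Call:
carry_out([
  [4.5,-1.3,0,0,0,0.6,255],
  [4.5,-1.3,0,0,0,0.6,255],
  [4.5,-1.3,0,0,0,0.6,255],
  [4.5,-1.3,0,0,0,0.6,255],
  [0,0,0,0,0,0,255],
])

```text
clock: 9.95
position: [0.4637, -0.1624, 0.0754]
tool_rot: [3.141, 0.001, 2.048]
force: [0.5, -0.1, 0.4]
grip_width: 0.0001
```

```bash
python3 l.py; python3 - <<'E'
from h import *
f=grab('wrist','w7')
cv2.imwrite('pics/w7c.png',f['color'][100:330,200:560,::-1])
E
```

```text
t 9.95 pos [ 0.4637 -0.1624  0.0754] yaw 117.4 axis->TCP in tool [-16.7 -70.1] lever deg from 143: 25.6 F tool [-0.3  0.5 -0.4] Mz [0.02 0.03 0.01] q7 0.18
```

View pics/w7c.png

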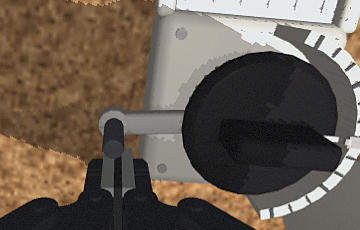

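The lever is following the fingers: the post is against the fingertips at (117,130) in the crop. I'll go on with small steps.

Call:
carry_out([
  [2.3,-0.5,0,0,0,0.3,255],
  [2.3,-0.5,0,0,0,0.3,255],
  [2.3,-0.5,0,0,0,0.3,255],
  [2.3,-0.5,0,0,0,0.3,255],
])

```text
clock: 10.33
position: [0.4585, -0.1557, 0.0748]
tool_rot: [3.141, 0.001, 1.926]
force: [0.2, -2.0, 0.6]
grip_width: 0.0001
```

Call:
carry_out([
  [2.3,-0.5,0,0,0,0.3,255],
  [2.3,-0.5,0,0,0,0.3,255],
])

```text
clock: 10.5
position: [0.4559, -0.1517, 0.0748]
tool_rot: [3.141, 0.0, 1.863]
force: [0.7, -1.5, 1.0]
grip_width: 0.0002
```

```bash
python3 l.py
```

```text
t 10.5 pos [ 0.4559 -0.1517  0.0748] yaw 106.7 axis->TCP in tool [-16.9 -70.2] lever deg from 143: 36.3 F tool [-1.6  0.3 -1. ] Mz [-0.23  0.05  0.03] q7 0.01
```

Call:
carry_out([
  [2,-0.4,0,0,0,0.26,255],
  [2,-0.4,0,0,0,0.26,255],
  [2,-0.4,0,0,0,0.26,255],
])

```text
clock: 10.75
position: [0.4532, -0.1462, 0.0748]
tool_rot: [3.141, 0.0, 1.782]
force: [-1.0, -1.2, -0.0]
grip_width: 0.0
```

Call:
carry_out([
  [2,-0.4,0,0,0,0.26,255],
  [2,-0.4,0,0,0,0.26,255],
  [2,-0.4,0,0,0,0.26,255],
])

```text
clock: 11.0
position: [0.4509, -0.1405, 0.0748]
tool_rot: [3.141, 0.0, 1.7]
force: [-0.9, -0.9, -0.5]
grip_width: 0.0001
```

Call:
carry_out([
  [2,-0.4,0,0,0,0.26,255],
  [2,-0.4,0,0,0,0.26,255],
  [2,-0.4,0,0,0,0.26,255],
])

```text
clock: 11.25
position: [0.449, -0.1347, 0.0747]
tool_rot: [3.141, 0.0, 1.618]
force: [-0.8, -3.5, -0.4]
grip_width: -0.0
```

Call:
carry_out([
  [1,-0.2,0,0,0,0.13,255],
  [0,0,0,0,0,0,255],
])

```text
clock: 11.42
position: [0.4488, -0.134, 0.0747]
tool_rot: [3.141, 0.001, 1.604]
force: [-0.6, -4.5, 0.2]
grip_width: -0.0002
```

```bash
python3 l.py
```

```text
t 11.42 pos [ 0.4488 -0.134   0.0747] yaw 91.9 axis->TCP in tool [-16.4 -70.1] lever deg from 143: 51.1 F tool [-4.5 -0.7 -0.2] Mz [-0.97  0.1   0.02] q7 -0.24
```

Call:
carry_out([
  [1,-0.2,0,0,0,0.13,255],
  [0,0,0,0,0,0,255],
])

```text
clock: 11.58
position: [0.4485, -0.1335, 0.0747]
tool_rot: [3.141, 0.001, 1.59]
force: [-0.2, -7.9, 0.6]
grip_width: -0.0001
```

Call:
carry_out([
  [1,-0.2,0,0,0,0.13,255],
  [0,0,0,0,0,0,255],
])

```text
clock: 11.75
position: [0.4483, -0.1328, 0.0747]
tool_rot: [3.141, 0.001, 1.577]
force: [-0.4, -9.2, 1.9]
grip_width: 0.0001
```

```bash
python3 l.py
```

```text
t 11.75 pos [ 0.4483 -0.1328  0.0747] yaw 90.3 axis->TCP in tool [-17.1 -70.1] lever deg from 143: 52.7 F tool [-9.2 -0.5 -1.9] Mz [-2.07  0.1  -0.01] q7 -0.26
```

Call:
carry_out([
  [1,-0.2,0,0,0,0.13,255],
  [0,0,0,0,0,0,255],
])

```text
clock: 11.92
position: [0.4481, -0.1319, 0.0747]
tool_rot: [3.141, 0.002, 1.563]
force: [0.2, -11.2, 0.6]
grip_width: 0.0
```

Call:
carry_out([
  [1,-0.2,0,0,0,0.13,255],
  [0,0,0,0,0,0,255],
])

```text
clock: 12.08
position: [0.4479, -0.1311, 0.0747]
tool_rot: [3.141, 0.002, 1.549]
force: [-1.1, -11.6, 1.2]
grip_width: -0.0002
```

Call:
carry_out([
  [1,-0.2,0,0,0,0.13,255],
  [0,0,0,0,0,0,255],
])

```text
clock: 12.25
position: [0.4476, -0.1301, 0.0747]
tool_rot: [3.142, 0.002, 1.535]
force: [-0.5, -12.5, 1.9]
grip_width: -0.0001
```

```bash
python3 l.py
```

```text
t 12.25 pos [ 0.4476 -0.1301  0.0747] yaw 88.0 axis->TCP in tool [-17.3 -70.1] lever deg from 143: 55.0 F tool [-12.5  -0.1  -1.9] Mz [-2.56  0.16  0.05] q7 -0.3
```

Call:
carry_out([
  [1,-0.2,0,0,0,0.13,255],
  [0,0,0,0,0,0,255],
])

```text
clock: 12.42
position: [0.4474, -0.1292, 0.0747]
tool_rot: [-3.142, 0.002, 1.522]
force: [-0.7, -11.4, 1.3]
grip_width: 0.0
```

Call:
carry_out([
  [1,-0.2,0,0,0,0.13,255],
  [0,0,0,0,0,0,255],
])

```text
clock: 12.58
position: [0.4473, -0.1283, 0.0747]
tool_rot: [3.142, 0.002, 1.508]
force: [-1.2, -14.1, 2.0]
grip_width: 0.0002
```

Call:
carry_out([
  [1,-0.2,0,0,0,0.13,255],
  [0,0,0,0,0,0,255],
  [0,0,0,0,0,0,255],
])

```text
clock: 12.83
position: [0.4471, -0.1274, 0.0747]
tool_rot: [-3.141, 0.002, 1.495]
force: [-1.0, -13.8, 1.3]
grip_width: 0.0003
```

```bash
python3 l.py; python3 -c "
from h import *
a=[]
for i in range(5): a.append(bot.observe()['force']); bot.grab_frame('wrist')
print(np.mean(a,0),np.std(a,0))"
```

```text
t 12.83 pos [ 0.4471 -0.1274  0.0747] yaw 85.7 axis->TCP in tool [-17.5 -70.1] lever deg from 143: 57.3 F tool [-13.9   0.   -1.3] Mz [-2.95  0.28  0.08] q7 -0.34
[ -1.46971465 -13.68639224   1.24023105] [0.24053271 0.25814479 0.25576915]
```

Call:
carry_out([
  [1,-0.2,0,0,0,0.13,255],
  [0,0,0,0,0,0,255],
])

```text
clock: 13.25
position: [0.4469, -0.1265, 0.0747]
tool_rot: [-3.141, 0.002, 1.481]
force: [-1.3, -15.9, 1.1]
grip_width: 0.0002
```

Call:
carry_out([
  [1,-0.2,0,0,0,0.13,255],
  [0,0,0,0,0,0,255],
])

```text
clock: 13.42
position: [0.4467, -0.1256, 0.0747]
tool_rot: [-3.141, 0.002, 1.467]
force: [-1.9, -14.6, 1.0]
grip_width: -0.0004
```

```bash
python3 l.py; python3 -c "
from h import *
a=[]
for i in range(5): a.append(bot.observe()['force']); bot.grab_frame('wrist')
print(np.mean(a,0),np.std(a,0))"
```

```text
t 13.42 pos [ 0.4467 -0.1256  0.0747] yaw 84.0 axis->TCP in tool [-17.6 -70.1] lever deg from 143: 59.0 F tool [-14.7  -0.4  -1. ] Mz [-3.27  0.31  0.03] q7 -0.36
[ -1.92044121 -15.29844425   1.50933952] [0.51343126 0.39401203 0.4731186 ]
```

Call:
carry_out([
  [0.7,-0.1,0,0,0,0.09,255],
  [0,0,0,0,0,0,255],
  [0,0,0,0,0,0,255],
])

```text
clock: 13.92
position: [0.4466, -0.125, 0.0746]
tool_rot: [-3.141, 0.002, 1.458]
force: [-1.9, -15.2, 1.1]
grip_width: 0.0002
```

```bash
python3 l.py; python3 -c "
from h import *
a=[]
for i in range(5): a.append(bot.observe()['force']); bot.grab_frame('wrist')
print(np.mean(a,0),np.std(a,0))"
```

```text
t 13.92 pos [ 0.4466 -0.125   0.0746] yaw 83.5 axis->TCP in tool [-17.7 -70.1] lever deg from 143: 59.5 F tool [-15.3  -0.2  -1.1] Mz [-3.36  0.45  0.06] q7 -0.37
[ -1.71777789 -15.58500407   1.56814899] [0.13876236 0.54638865 0.27671557]
```

Call:
carry_out([
  [-3,0,0,0,0,0,255],
  [-10,0,0,0,0,0,255],
  [-10,0,-10,0,0,0,255],
  [-5,-10,-30,0,0,0,255],
  [-5,-10,-30,0,0,0,255],
])

```text
clock: 14.58
position: [0.4226, -0.1535, 0.1445]
tool_rot: [-3.139, -0.001, 1.46]
force: [0.5, -0.4, 1.0]
grip_width: 0.0001
```

```bash
python3 l.py; python3 - <<'E'
from h import *
f=grab('wrist','w8'); 
cv2.imwrite('pics/w8c.png',cv2.resize(f['color'][100:330,300:560,::-1],(0,0),fx=2.6,fy=2.6,interpolation=cv2.INTER_CUBIC))
E
```

```text
t 14.58 pos [ 0.4226 -0.1535  0.1445] yaw 83.6 axis->TCP in tool [-48.5 -90.9] lever deg from 143: 59.4 F tool [-0.4  0.5 -1. ] Mz [0.01 0.04 0.04] q7 -0.2
```

View pics/w8c.png

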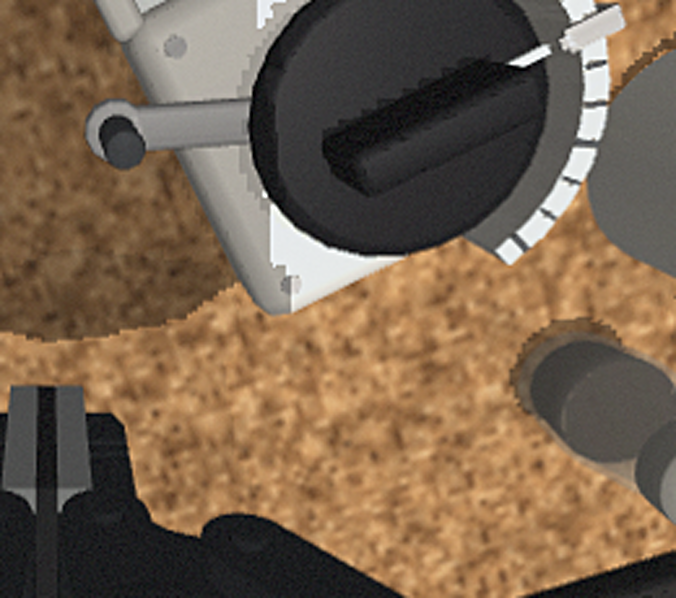

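```bash
python3 -c "
from h import *
s=bot.observe();print(s['clock'],s['force'],s['qd'].round(3));bot.job_done()"
```

```text
14.6333 [ 3.07186485 -2.8653564   8.0226238 ] [-0.057  0.059  0.038 -0.005  0.093 -0.119 -0.112]
the job is handed in; nothing more can be done
```

I turned the dial about 54° clockwise onto the clip, then swung the lock lever clockwise with closed fingers. It bit at about 10 N, and I tightened it until it held at about 15.6 N. I then backed off, raised the gripper clear and handed the job in at 14.6 s.

- **Pointer:** it lay on the clip's centre line right after I released the dial. In the last wrist picture, after locking, it still pointed at the clip. I judged this last check by eye only.
- **Lock:** the push held at 15.6 N with about 0.5 N of noise. The highest single reading was 15.9 N, so it never neared the 19 N limit. I did not measure the clamp's travel.
- **Bystanders:** the arm kept clear of all of them. The shaker was the nearest one I checked, about 115 mm from the tool. I did not measure their positions again afterwards.
- **Disagreements:** position estimates differed by 2–4 mm between views. The reading at hand-in showed about 9 N with slow joint motion, although the tool was in free air about 70 mm above the lever-pushing height. I take this for the arm still settling after the retreat, but I did not check it further.

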